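# Put the bench things away in their trays

## Robot

A 6-joint arm with a two-finger parallel gripper is mounted at the origin on a cart in front of the work surface, level with it; the furniture and walls round the work are solid. World frame = base frame: x ahead of the robot, y to its left, z up, the work surface at z = 0. Lengths are in m, angles in rad, forces in N, time in s.
With the tool pointing down it reaches from about 0.35 to 0.975 m from the base axis. Payload 4.9 kg.
Tool frame: the origin (TCP) lies on the front face of the gripper's body, between the roots of the fingers; the fingertips stand 73 mm ahead of it and the grasp point (between the pads) lies 54 mm ahead of it; z points along the fingers, y is the line along which they close (so a half turn about z gives the same grasp; the last joint's range is limited). The gripper opens to 85 mm and grips with 20 to 120 N. Pads are 22 mm wide; open, the fingers measure 114 mm over their backs; the gripper's body (76 mm by 85 mm) begins 54 mm behind the grasp point. The pads swing forward as they close: fully open they stand 13 mm farther back than shut.
Start: joints at [1.153, 0.053, 1.613, -0, 1.476, -0.119], TCP at [0.184, 0.597, 0.304] pointing down, gripper open.
Joint ranges: [-3.01, 3.01], [-1.01, 2.22], [0.06, 2.58], [-1.02, 4.17], [0.09, 2.62], [-3.14, 3.14]. Speed limits (rad/s): [2.57, 2.57, 3.14, 3.14, 3.14, 3.14].

## Interface

Orientations are given as a rotation vector (axis times angle).
In Python, from station import status, imaging, order gives the robot as it stands.
- The arm moves only by the tool arm_command, never from a script. Its argument "increments" is a list of rows, each an object with "slide": the shift along the tool's x, y, z in m, a list of three; "spin": the turn about the tool's z in degrees; "gripper": the opening, from -1 (shut) to 1 (fully open). In form: [{"slide": [x, y, z], "spin": spin, "gripper": gripper}, ...]. A call has 1 to 8 rows; each row is the pose to reach, as a shift and turn from the pose commanded when the call began, along the tool's axes at that moment; what a row does not reach only later rows make up. A row lasts 1/12 s, in which the tool goes at most 41.7 mm and 7.16 degrees, less where a joint would pass 70% of its speed; a pose out of reach is approached as far as the arm can. A call with a gripper value outside its range is refused whole. The fingers move at their own pace and stop on an object; "newtons" is the grip in N (left out, the last holds). Time passes only in rows, so rows that repeat a pose let the fingers close. It gives the time, the measured TCP pose, the force, the opening and the grip force at its end, in the units of the state.
- status.get_obs(): the state, without advancing time (a new reading comes with each control period).
- imaging.get_image(name): name is "side" or "top"; returns a dict with "frame" (480x640x3 uint8, red, green, blue), "vfov" (degrees; the focal length in pixels is half the picture's height over the tangent of half this angle, whatever the lens; pixels are square), "cx", "cy" (the principal point, pixels), "view" (4x4, takes a point from world to camera coordinates). Camera axes: x right, y up, looking along -z (the intrinsics and any distortion apply to the point x, -y, -z); pixel columns grow to the right and rows downward; lengths in m; the calibration is good to about 2 mm. A picture is of the moment at which its call begins. There is no depth.
- order.finish_job(): hands the job in; it is judged then, once.
The state is a dict: "t": time; "q": joint angles; "dq": joint speeds; "effort": joint torques, N m; "tool_pos": TCP position; "tool_rot": TCP orientation; "contact_force": force on the tool from outside, world axes, zero at the start; "wrist_torque": the same for the moment, N m; "opening": finger opening in m; "grip_force": force on a finger pad.
Only numpy, scipy, OpenCV 4.12 (cv2) and the standard library are available. Lean on these libraries where they do the work, as an engineer would, in place of code of your own. Each camera call takes 0.05 s, during which the arm holds its last target. There are 200 camera calls.

## Task

Sort the things lying about on the bench into the three grey trays: the large scoop flat in the square tray and the small scoop nested inside it with its handle turned about a quarter turn or more away from the large one's; the tall bottle in the wide bay of the two-bay tray and the short bottle in its narrow bay; the marker pen flat in the long tray without bays, along its length. Keep both bottles upright all the time.

Things in the scene. Friction and masses are not known exactly. Their poses are not given: they have to be found in the camera images.
- large_scoop: large steel measuring scoop, about 80 g: upright round cup, outer diameter 72 mm, inner 68, height 34, floor 3 mm thick, with a straight level bar handle to pinch it by. Origin: centre of the cup's underside; z up, own +x along the handle. Handle 12 mm wide, 7 thick, from 36 to 95 mm from the cup axis, centreline 29.5 mm above the underside. At the start the handle points roughly to the robot
- small_scoop: small steel measuring scoop, about 50 g: cup of outer diameter 48 mm, height 46, floor 3 mm thick. Origin: centre of the cup's underside; z up, own +x along the handle. Handle 12 mm wide, 7 thick, from 24 to 95 mm from the cup axis, centreline 40.5 mm above the underside: it passes over the large scoop's rim when nested. At the start the handle points roughly to the robot
- small_scoop_tip (a point): point near the end of the small scoop's handle, 90 mm from the cup's axis
- tall_bottle: the tall bottle: round white bottle with blue screw cap, 54 mm diameter, 105 mm high. The straight body of full diameter reaches to about 94 mm, cap above it 35 mm in diameter. Origin: centre of the underside, z up
- short_bottle: the short bottle: round amber bottle with white screw cap, 44 mm diameter, 85 mm high. The straight body of full diameter reaches to about 76 mm, cap above it 29 mm in diameter. Origin: centre of the underside, z up
- pen: white marker pen with a black cap, lying on the bench roughly along the robot's x, 122 mm long, 17 mm wide, 19 mm high. Origin: centre of its underside; its length is along its own y
- scoop_tray: square grey tray, fixed to the bench, inside 120 x 120 mm, floor 4 mm thick, walls 4 mm thick with their top 15 mm above the bench (scoop handles may stick out over the wall). Origin: centre of its underside, z up
- bottle_tray: grey tray with two bays, fixed to the bench, outside 92 mm (own x) by 160 mm (own y), floor and walls 4 mm thick, wall top 28 mm above the bench. Wide bay: 84 x 84 mm inside, centred at own y = -34 mm; narrow bay: 84 (x) x 64 mm (y) inside, centred at own y = +44 mm. Origin: centre of the whole underside; own y points roughly to the robot's left
- pen_tray: long grey tray without bays, fixed to the bench, inside 84 mm (own x) by 164 mm (own y), floor 4 mm thick, walls 4 mm thick with their top 15 mm above the bench. Origin: centre of its underside

How it is judged:
At the end, for the whole second after the job is handed in: Upright on its floor: large scoop within 27 mm (each axis) of the square tray's middle, small one inside it with handle some 60 degrees or more away, tall bottle in the wide bay, short in the narrow one. Pen on the long tray's floor, within 0.5 rad of its length. All at rest (x of large_scoop in the frame of scoop_tray between -0.027 and 0.027 m and y of large_scoop in the frame of scoop_tray between -0.027 and 0.027 m and z of large_scoop in the frame of scoop_tray between 0 and 0.008 m and angle between each of large_scoop, tall_bottle, short_bottle's own z axis and vertical below 0.1 rad and horizontal distance between small_scoop and large_scoop below 0.014 m and z of small_scoop in the frame of large_scoop between -0.001 and 0.007 m and angle between small_scoop's own z axis and vertical below 0.12 rad and x of small_scoop_tip in the frame of large_scoop below 0.05 m and x of tall_bottle in the frame of bottle_tray between -0.02 and 0.02 m and y of tall_bottle in the frame of bottle_tray between -0.054 and -0.014 m and z of tall_bottle in the frame of bottle_tray between 0 and 0.008 m and x of short_bottle in the frame of bottle_tray between -0.025 and 0.025 m and y of short_bottle in the frame of bottle_tray between 0.029 and 0.059 m and z of short_bottle in the frame of bottle_tray between 0 and 0.008 m and x of pen in the frame of pen_tray between -0.036 and 0.036 m and y of pen in the frame of pen_tray between -0.025 and 0.025 m and z of pen in the frame of pen_tray between -0.002 and 0.01 m and angle between the y axis of pen and the y axis of pen_tray, either way round below 0.5 rad and linear speed of each of large_scoop, small_scoop, tall_bottle, short_bottle, pen below 0.02 m/s); the robot touches nothing.
It fails at once if a bottle is tipped over (tilted by more than 0.7 rad) (angle between any of tall_bottle, short_bottle's own z axis and vertical above 0.7 rad).
It also fails if it takes over 115 s, if anything falls off the work surface, if the arm or the gripper's body presses on something with over 40 N, if the wrist force passes 120 N, or if a joint passes its speed limit or range.

## Working session

There is one attempt and no reset: what is moved stays moved. The work goes in short steps, Python scripts to look and compute and a tool call to move; the robot and the scene stay as the last step left them, time stands still between calls to the robot, and variables do not carry over. Pictures are saved under pics/ and viewed, at most 15 in all, crops included, and the job is handed in when it is done.

Besides the shell and the picture viewer there is one more tool, called as a command line: name --argument value ..., lists and objects as JSON in quotes. arm_command: Moves the arm, as the interface text tells. Its arguments: {"type":"object","properties":{"increments":{"type":"array","items":{"type":"object","properties":{"slide":{"type":"array","items":{"type":"number"}},"spin":{"type":"number"},"gripper":{"type":"number"}}}},"newtons":{"type":"number"}},"required":["increments"]}

```bash
mkdir -p pics; ls
python3 - <<'E'
from station import status, imaging
import cv2,json
for n in("top","side"):
    d=imaging.get_image(n); cv2.imwrite(f"pics/{n}0.png",d["frame"][:,:,::-1]); print(n,{k:v for k,v in d.items() if k!="frame"})
print(status.get_obs())
E
```

```text
pics
top {'vfov': 54.93324155894645, 'cx': 320.0014680257482, 'cy': 229.0162812477138, 'view': array([[ 0.02102297, -0.99976632, -0.00503444,  0.02999037],
       [ 0.99535656,  0.0204566 ,  0.0940577 , -0.48855949],
       [-0.09393274, -0.00698843,  0.99555402, -1.00716835],
       [ 0.        ,  0.        ,  0.        ,  1.        ]])}
side {'vfov': 51.995688318341415, 'cx': 321.4484113878978, 'cy': 236.9356277439041, 'view': array([[-0.99951764,  0.01995611,  0.02379576,  0.49477219],
       [ 0.00665385, -0.6108162 ,  0.79174446, -0.051459  ],
       [ 0.03033498,  0.79152089,  0.61038879, -1.32082217],
       [ 0.        ,  0.        ,  0.        ,  1.        ]])}
{'t': 0.1, 'q': array([ 1.15299926e+00,  5.32774072e-02,  1.61413892e+00,  4.01226895e-05,
        1.47597962e+00, -1.19002289e-01]), 'dq': array([ 0.00044049, -0.00063088, -0.00061007,  0.00094623,  0.0009202 ,
       -0.00081225]), 'effort': array([-7.00432101e-04, -3.94902921e+01, -3.71363175e+01, -1.81320825e-04,
        3.95269773e-03, -2.93698761e-06]), 'tool_pos': array([0.18380216, 0.59692392, 0.30280477]), 'tool_rot': array([-4.67530627e-01, -3.10608528e+00,  2.71411767e-03]), 'contact_force': array([ 0.53653706,  0.5103041 , -0.18408682]), 'wrist_torque': array([ 0.01245945, -0.03168301, -0.03415231]), 'grip_force': 0.0, 'opening': 0.08538612099988305}
```

View pics/top0.png

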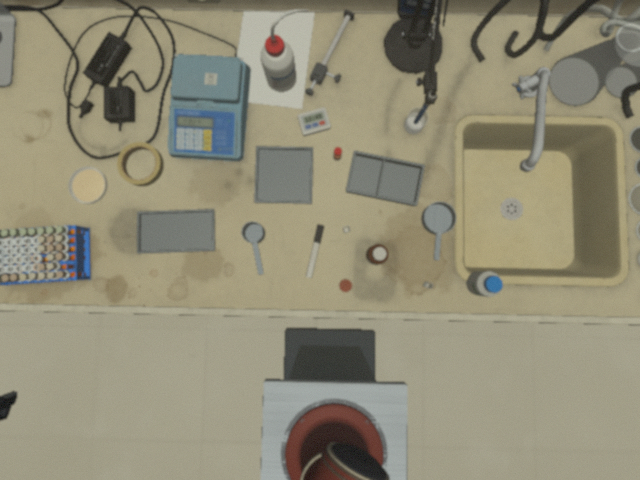

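View pics/side0.png

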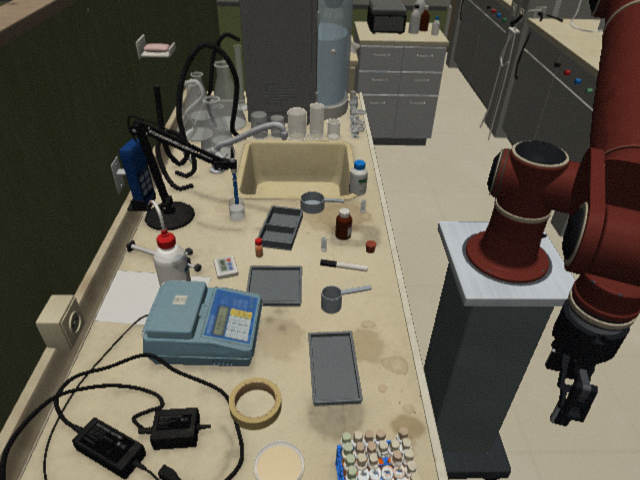

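The top view shows the small scoop (253,233), large scoop (437,218), pen (315,250), short bottle (377,254), tall bottle by the sink corner (489,284), and the trays at (284,175), (384,178) and (176,231). The side view agrees. Next I'll measure them with masks.

```bash
cat > h.py <<'E'
import numpy as np, cv2
from station import status, imaging
def cam(n):
    d=imaging.get_image(n); d["f"]=240/np.tan(np.radians(d["vfov"]/2)); return d
def ray(d,u,v):
    R=d["view"][:3,:3]; t=d["view"][:3,3]
    return -R.T@t, R.T@np.array([(u-d["cx"])/d["f"],-(v-d["cy"])/d["f"],-1])
def plane(d,u,v,z):
    o,r=ray(d,u,v); return (o+r*(z-o[2])/r[2])[:2]
def proj(d,p):
    c=d["view"][:3,:3]@np.array(p)+d["view"][:3,3]
    return d["cx"]+d["f"]*c[0]/-c[2], d["cy"]-d["f"]*c[1]/-c[2]
def blob(mask,box):
    """largest contour inside box (u0,v0,u1,v1)"""
    m=np.zeros_like(mask); u0,v0,u1,v1=box; m[v0:v1,u0:u1]=mask[v0:v1,u0:u1]
    cs,_=cv2.findContours(m,cv2.RETR_EXTERNAL,cv2.CHAIN_APPROX_NONE)
    return max(cs,key=cv2.contourArea)
E
python3 - <<'E'
from h import *
for n in("top","side"):
    d=cam(n); hsv=cv2.cvtColor(d["frame"],cv2.COLOR_RGB2HSV)
    lo=((hsv[...,1]<48)*255).astype(np.uint8)
    if n=="top":
        np.save("top.npy",d["frame"]); 
        for name,b,z in[("scoop_tray",(245,138,322,212),.015),("bottle_tray",(335,145,430,210),.028),("pen_tray",(128,200,225,262),.015),("small",(235,212,275,285),.046),("large",(415,195,462,268),.034),("pen",(298,215,335,285),.019),("tallcap",(470,262,512,305),.1),("short",(360,238,395,270),.08)]:
            c=blob(lo,b); r=cv2.minAreaRect(c); (u,v),w,a=r
            print(name,np.round(r[0]+r[1],1),round(a,1),plane(d,u,v,z).round(4), [plane(d,*p,z).round(3).tolist() for p in cv2.boxPoints(r)])
        im=d["frame"][130:310,120:520]; mm=np.dstack([lo]*3)[130:310,120:520]
        out=np.vstack([cv2.resize(im,(800,360),interpolation=cv2.INTER_CUBIC),cv2.resize(mm,(533,240))[:, :533] if 0 else cv2.resize(mm,(800,240))])
    else: out=cv2.resize(d["frame"][140:420,220:420],(570,798) if 0 else (428,600),interpolation=cv2.INTER_CUBIC)
    cv2.imwrite(f"pics/{n}1.png",out[:,:,::-1])
E
```

```text
scoop_tray [283.5 174.   59.   58. ] 0.0 [0.6126 0.1259] [[0.545, 0.191], [0.679, 0.195], [0.681, 0.06], [0.547, 0.057]]
bottle_tray [384.9 177.8  73.9  43.9] 11.3 [ 0.6057 -0.1031] [[0.571, -0.013], [0.67, -0.031], [0.64, -0.194], [0.542, -0.175]]
pen_tray [174.8 230.7  42.9  79.7] 88.1 [0.478  0.3671] [[0.522, 0.461], [0.531, 0.281], [0.435, 0.274], [0.425, 0.452]]
small [252.5 247.5  53.   23. ] 90.0 [0.4423 0.1859] [[0.5, 0.213], [0.501, 0.163], [0.385, 0.159], [0.384, 0.209]]
large [434.3 228.1  33.5  57.1] 23.6 [ 0.4941 -0.2118] [[0.45, -0.153], [0.567, -0.203], [0.539, -0.271], [0.422, -0.22]]
pen [314.3 251.3   6.9  53.4] 12.9 [0.4381 0.0519] [[0.382, 0.071], [0.498, 0.047], [0.495, 0.032], [0.379, 0.056]]
tallcap [486.5 284.   26.   33. ] 90.0 [ 0.375 -0.302] [[0.401, -0.269], [0.402, -0.336], [0.349, -0.335], [0.348, -0.268]]
short [379.5 253.5  13.   13. ] 90.0 [ 0.4335 -0.086 ] [[0.447, -0.072], [0.447, -0.1], [0.42, -0.1], [0.42, -0.073]]
```

View pics/top1.png

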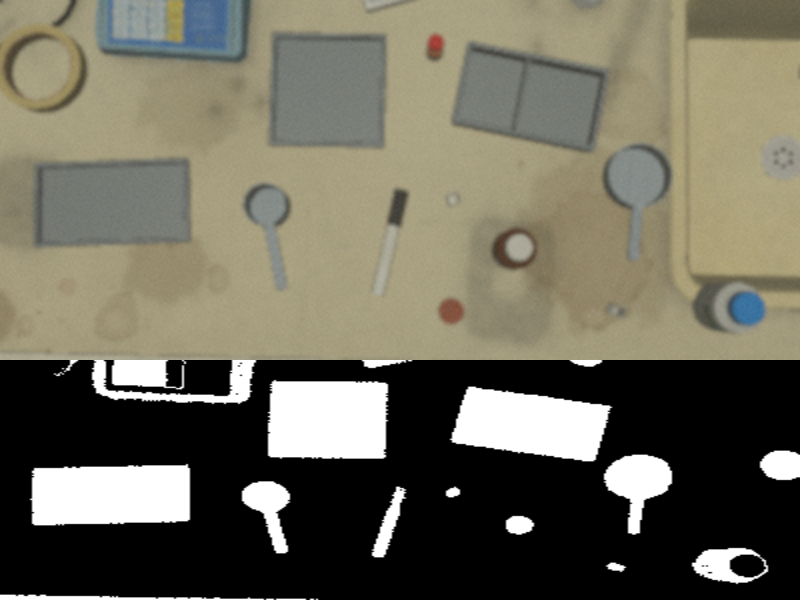

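View pics/side1.png

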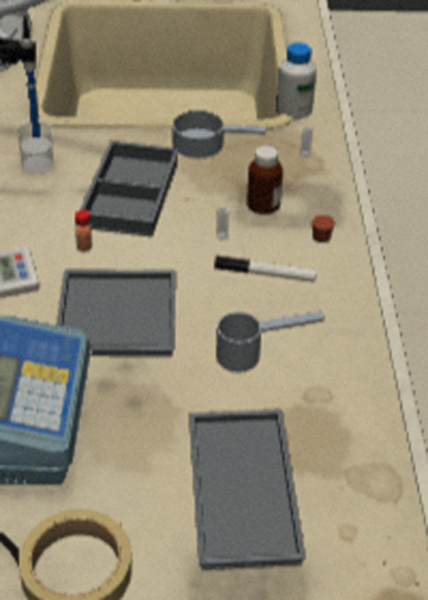

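The crops show clean masks for both scoops, the pen, the short bottle's cap and all three trays. The tall bottle stands outside the sink corner. Next come exact cup, handle and cap positions, and a helper for the move numbers.

```bash
cat >> h.py <<'E'
def scoop(d,box,zh,k):
    """cup-axis position and handle direction (deg), from the handle seen in the top view"""
    hsv=cv2.cvtColor(d["frame"],cv2.COLOR_RGB2HSV)
    lo=((hsv[...,1]<48)*255).astype(np.uint8); m=np.zeros_like(lo)
    cv2.drawContours(m,[blob(lo,box)],-1,255,-1)
    cup=cv2.morphologyEx(m,cv2.MORPH_OPEN,cv2.getStructuringElement(cv2.MORPH_ELLIPSE,(k,k)))
    (cu,cv),cr=cv2.minEnclosingCircle(blob(cup,box))
    han=cv2.bitwise_and(m,cv2.bitwise_not(cv2.dilate(cup,np.ones((5,5)))))
    c=blob(han,box); hm=np.zeros_like(m); cv2.drawContours(hm,[c],-1,255,-1)
    v,u=np.nonzero(hm); P=np.array([plane(d,a,b,zh) for a,b in zip(u,v)])
    vx,vy,x0,y0=cv2.fitLine(P.astype(np.float32),cv2.DIST_L2,0,.01,.01).ravel()
    e=np.array([vx,vy]); p0=np.array([x0,y0])
    if (p0-plane(d,cu,cv,zh))@e<0: e=-e
    tip=p0+e*((P-p0)@e).max()
    return tip-.095*e, np.degrees(np.arctan2(e[1],e[0])), plane(d,cu,cv,zh), cr
def go(x,y,z,ang=None):
    """slide and spin to bring TCP to x,y,z with closing axis at ang deg (mod 180)"""
    s=status.get_obs(); R=cv2.Rodrigues(np.array(s["tool_rot"]))[0]
    cur=np.degrees(np.arctan2(R[1,1],R[0,1]))
    sp=0 if ang is None else -((ang-cur+90)%180-90)
    d=R.T@(np.array([x,y,z])-s["tool_pos"])
    print("t",round(s["t"],1),"pos",s["tool_pos"].round(3),"ang",cur.round(1),"q6",s["q"][5].round(2),"| slide",d.round(4),"spin",round(sp,1),"open",round(s["opening"],4),"grip",round(s["grip_force"],1),"F",s["contact_force"].round(1))
E
python3 - <<'E'
from h import *
d=cam("top"); s=cam("side")
print(scoop(d,(235,212,275,285),.044,11)); print(scoop(d,(415,195,462,268),.033,15))
# bottle caps, two views
def cen(d,box,lo,hi):
    h=cv2.cvtColor(d["frame"],cv2.COLOR_RGB2HSV); c=blob(cv2.inRange(h,lo,hi),box); (u,v),w,a=cv2.minAreaRect(c); return u,v,w
for nm,bt,bs,lo,hi in[("tall",(470,262,512,305),(345,150,375,200),(100,130,60),(125,255,255)),("short",(360,238,395,270),(325,200,365,228),(0,0,120),(180,60,255))]:
    a=cen(d,bt,lo,hi); b=cen(s,bs,lo,hi); o1,r1=ray(d,*a[:2]); o2,r2=ray(s,*b[:2])
    k=np.linalg.lstsq(np.c_[r1,-r2],o2-o1,rcond=None)[0]; p=o1+r1*k[0]; q=o2+r2*k[1]
    print(nm,a,b,p.round(4),q.round(4), plane(d,*a[:2],.105 if nm=="tall" else .085).round(4))
go(.5,-.2,.28,90)
E
```

```text
(array([0.47684541, 0.1893658 ]), np.float32(-165.8539), array([0.47515621, 0.18846133]), 12.093486785888672)
(array([ 0.51876201, -0.22384066]), np.float32(175.25749), array([ 0.51898773, -0.2217217 ]), 17.336759567260742)
tall (493.0, 284.0, (14.0, 14.0)) (359.0, 164.5, (9.0, 10.0)) [ 0.3753 -0.3164  0.0966] [ 0.3764 -0.3166  0.0966] [ 0.3754 -0.3133]
short (369.5, 253.5, (31.0, 19.0)) (344.058837890625, 210.76473999023438, (10.186494827270508, 6.790997505187988)) [ 0.4322 -0.0631  0.0991] [ 0.4365 -0.0637  0.0993] [ 0.4328 -0.0646]
t 0.3 pos [0.184 0.597 0.303] ang 72.9 q6 -0.12 | slide [-0.5368 -0.6687  0.0239] spin -17.1 open 0.0857 grip 0.0 F [ 0.2 -0.8  1.3]
```

arm_command --increments '[{"slide": [-0.371, -0.301, 0.024], "spin": -12.4, "gripper": 1}, {"slide": [-0.371, -0.301, 0.024], "spin": -12.4, "gripper": 1}, {"slide": [-0.371, -0.301, 0.024], "spin": -12.4, "gripper": 1}, {"slide": [-0.371, -0.301, 0.024], "spin": -12.4, "gripper": 1}, {"slide": [-0.371, -0.301, 0.024], "spin": -12.4, "gripper": 1}, {"slide": [-0.371, -0.301, 0.024], "spin": -12.4, "gripper": 1}, {"slide": [-0.371, -0.301, 0.024], "spin": -12.4, "gripper": 1}, {"slide": [-0.371, -0.301, 0.024], "spin": -12.4, "gripper": 1}]'

```text
t: 0.97
tool_pos: [0.3698, 0.3191, 0.2873]
tool_rot: [0.129, 3.138, 0.001]
contact_force: [0.5, 0.5, 0.1]
opening: 0.0853
grip_force: 0.0
```

```bash
python3 -c "
from h import *
go(.457,-.2184,.28,85.3)"
```

```text
t 1.0 pos [0.37  0.319 0.287] ang 85.3 q6 -0.93 | slide [-0.1309 -0.5286  0.0071] spin 0.0 open 0.0853 grip 0.0 F [0.5 0.5 0.1]
```

arm_command --increments '[{"slide": [-0.131, -0.529, 0.007], "gripper": 1}, {"slide": [-0.131, -0.529, 0.007], "gripper": 1}, {"slide": [-0.131, -0.529, 0.007], "gripper": 1}, {"slide": [-0.131, -0.529, 0.007], "gripper": 1}, {"slide": [-0.131, -0.529, 0.007], "gripper": 1}, {"slide": [-0.131, -0.529, 0.007], "gripper": 1}, {"slide": [-0.131, -0.529, 0.007], "gripper": 1}, {"slide": [-0.131, -0.529, 0.007], "gripper": 1}]'

```text
validation failed for argument at $.in...
```

```bash
python3 -c "
from h import *
go(.457,-.2184,.28,85.3)"
```

```text
t 1.0 pos [0.37  0.319 0.287] ang 85.3 q6 -0.93 | slide [-0.1309 -0.5286  0.0071] spin 0.0 open 0.0853 grip 0.0 F [0.5 0.5 0.1]
```

arm_command --increments '[{"slide": [-0.131, -0.529, 0.007], "spin": 0, "gripper": 1}, {"slide": [-0.131, -0.529, 0.007], "spin": 0, "gripper": 1}, {"slide": [-0.131, -0.529, 0.007], "spin": 0, "gripper": 1}, {"slide": [-0.131, -0.529, 0.007], "spin": 0, "gripper": 1}, {"slide": [-0.131, -0.529, 0.007], "spin": 0, "gripper": 1}, {"slide": [-0.131, -0.529, 0.007], "spin": 0, "gripper": 1}, {"slide": [-0.131, -0.529, 0.007], "spin": 0, "gripper": 1}, {"slide": [-0.131, -0.529, 0.007], "spin": 0, "gripper": 1}]'

```text
t: 1.63
tool_pos: [0.4222, -0.0102, 0.2832]
tool_rot: [0.129, 3.138, -0.0]
contact_force: [1.8, 0.6, -0.4]
opening: 0.0856
grip_force: 0.0
```

```bash
python3 -c "
from h import *
go(.457,-.2184,.14,85.3)"
```

```text
t 1.6 pos [ 0.422 -0.01   0.283] ang 85.3 q6 -1.69 | slide [-0.0516 -0.2047  0.1433] spin -0.0 open 0.0856 grip 0.0 F [ 1.8  0.6 -0.4]
```

arm_command --increments '[{"slide": [-0.052, -0.205, 0.07], "spin": 0, "gripper": 1}, {"slide": [-0.052, -0.205, 0.07], "spin": 0, "gripper": 1}, {"slide": [-0.052, -0.205, 0.07], "spin": 0, "gripper": 1}, {"slide": [-0.052, -0.205, 0.07], "spin": 0, "gripper": 1}, {"slide": [-0.052, -0.205, 0.07], "spin": 0, "gripper": 1}, {"slide": [-0.052, -0.205, 0.07], "spin": 0, "gripper": 1}, {"slide": [-0.052, -0.205, 0.143], "spin": 0, "gripper": 0.2}, {"slide": [-0.052, -0.205, 0.143], "spin": 0, "gripper": 0.2}]'

```text
t: 2.3
tool_pos: [0.4581, -0.2182, 0.1399]
tool_rot: [0.133, 3.136, -0.002]
contact_force: [-0.2, 0.9, -1.0]
opening: 0.0641
grip_force: 0.0
```

Run:
```python
from h import *
go(.457,-.2184,.084,85.3)
d=cam("top"); cv2.imwrite("pics/a.png",cv2.resize(d["frame"][150:310,360:520],(640,640))[20:620,:,::-1])
```

```text
t 2.3 pos [ 0.458 -0.218  0.14 ] ang 85.2 q6 -2.08 | slide [ 0.0012 -0.0002  0.0558] spin -0.1 open 0.0641 grip 0.0 F [-0.2  0.9 -1. ]
```

View pics/a.png

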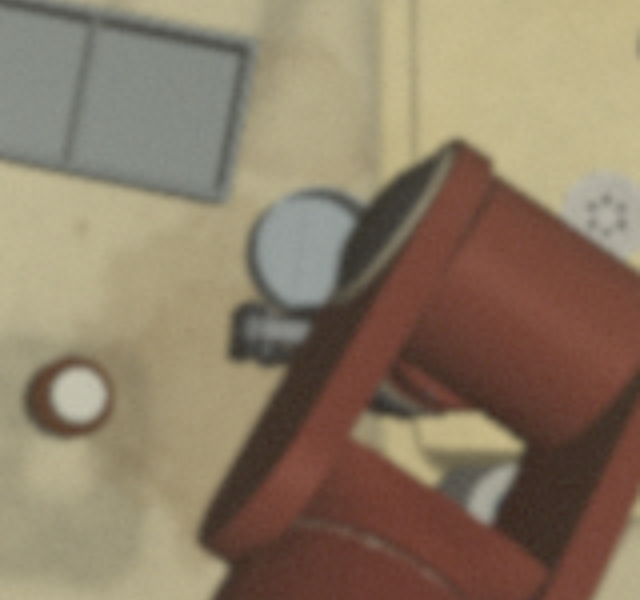

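The gripper is over the handle just robot-side of the large cup, and nothing is in the way. Descending and closing.

arm_command --increments '[{"slide": [0, 0, 0.03], "spin": 0, "gripper": 0.2}, {"slide": [0.001, 0, 0.056], "spin": 0, "gripper": 0.2}, {"slide": [0.001, 0, 0.056], "spin": 0, "gripper": 0}, {"slide": [0.001, 0, 0.056], "spin": 0, "gripper": -1}, {"slide": [0.001, 0, 0.056], "spin": 0, "gripper": -1}, {"slide": [0.001, 0, 0.056], "spin": 0, "gripper": -1}, {"slide": [0.001, 0, 0.056], "spin": 0, "gripper": -1}, {"slide": [0.001, 0, 0.056], "spin": 0, "gripper": -1}]' --newtons 60

```text
t: 3.02
tool_pos: [0.4577, -0.2174, 0.0863]
tool_rot: [0.129, 3.136, -0.003]
contact_force: [-1.6, 0.7, 5.4]
opening: 0.0106
grip_force: 58.9
```

arm_command --increments '[{"slide": [0, 0, 0], "spin": 0, "gripper": -1}, {"slide": [0, 0, 0], "spin": 0, "gripper": -1}, {"slide": [0, 0, -0.02], "spin": 0, "gripper": -1}, {"slide": [0, 0, -0.04], "spin": 0, "gripper": -1}, {"slide": [0, 0, -0.07], "spin": 0, "gripper": -1}, {"slide": [0, 0, -0.1], "spin": 0, "gripper": -1}, {"slide": [0, 0, -0.13], "spin": 0, "gripper": -1}, {"slide": [0, 0, -0.16], "spin": 0, "gripper": -1}]'

```text
t: 3.68
tool_pos: [0.4561, -0.2165, 0.2456]
tool_rot: [0.129, 3.139, -0.0]
contact_force: [0.8, 0.0, 0.6]
opening: 0.0104
grip_force: 58.5
```

```bash
python3 -c "
from h import *
go(.5508,.131,.24,85.3)"
```

```text
t 3.7 pos [ 0.456 -0.216  0.246] ang 85.3 q6 -2.08 | slide [-0.0658  0.3541  0.0055] spin -0.0 open 0.0104 grip 58.5 F [0.8 0.  0.6]
```

arm_command --increments '[{"slide": [-0.003, 0.018, 0], "spin": 0, "gripper": -1}, {"slide": [-0.009, 0.05, 0], "spin": 0, "gripper": -1}, {"slide": [-0.017, 0.09, 0], "spin": 0, "gripper": -1}, {"slide": [-0.024, 0.13, 0], "spin": 0, "gripper": -1}, {"slide": [-0.031, 0.17, 0], "spin": 0, "gripper": -1}, {"slide": [-0.039, 0.21, 0], "spin": 0, "gripper": -1}, {"slide": [-0.047, 0.25, 0], "spin": 0, "gripper": -1}, {"slide": [-0.054, 0.29, 0], "spin": 0, "gripper": -1}]'

```text
t: 4.35
tool_pos: [0.5342, 0.07, 0.2444]
tool_rot: [0.129, 3.138, -0.0]
contact_force: [0.1, -0.9, -0.2]
opening: 0.0103
grip_force: 58.5
```

arm_command --increments '[{"slide": [-0.007, 0.035, 0], "spin": 0, "gripper": -1}, {"slide": [-0.012, 0.064, 0], "spin": 0, "gripper": -1}, {"slide": [-0.012, 0.064, 0], "spin": 0, "gripper": -1}, {"slide": [-0.012, 0.064, 0.03], "spin": 0, "gripper": -1}, {"slide": [-0.012, 0.064, 0.07], "spin": 0, "gripper": -1}, {"slide": [-0.012, 0.064, 0.1], "spin": 0, "gripper": -1}, {"slide": [-0.012, 0.064, 0.12], "spin": 0, "gripper": -1}, {"slide": [-0.012, 0.064, 0.13], "spin": 0, "gripper": -1}]'

```text
t: 5.02
tool_pos: [0.5489, 0.1301, 0.1101]
tool_rot: [-0.129, -3.133, 0.002]
contact_force: [-0.6, 0.2, -1.1]
opening: 0.0101
grip_force: 58.6
```

Run:
```python
from h import *
go(.5508,.131,.089,85.3)
d=cam("top"); s=cam("side"); cv2.imwrite("pics/b.png",np.hstack([cv2.resize(d["frame"][120:270,220:370],(400,400)),cv2.resize(s["frame"][220:340,230:350],(400,400))])[:,:,::-1])
```

```text
t 5.0 pos [0.549 0.13  0.11 ] ang 85.3 q6 -1.39 | slide [-0.002   0.0011  0.0211] spin -0.0 open 0.0101 grip 58.6 F [-0.6  0.2 -1.1]
```

View pics/b.png

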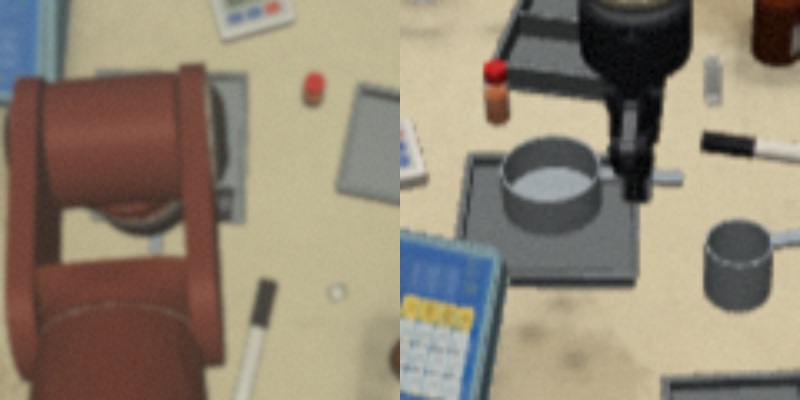

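The side view shows the large cup level above the square tray. I'll lower the last 20 mm, release and rise.

arm_command --increments '[{"slide": [-0.002, 0.001, 0.01], "spin": 0, "gripper": -1}, {"slide": [-0.002, 0.001, 0.017], "spin": 0, "gripper": -1}, {"slide": [-0.002, 0.001, 0.02], "spin": 0, "gripper": -1}, {"slide": [-0.002, 0.001, 0.02], "spin": 0, "gripper": -1}, {"slide": [-0.002, 0.001, 0.02], "spin": 0, "gripper": -1}, {"slide": [-0.002, 0.001, 0.02], "spin": 0, "gripper": -0.2}, {"slide": [-0.002, 0.001, 0.02], "spin": 0, "gripper": -0.2}, {"slide": [-0.002, 0.001, 0.02], "spin": 0, "gripper": -0.2}]'

```text
t: 5.78
tool_pos: [0.5538, 0.1316, 0.0946]
tool_rot: [0.129, 3.138, 0.0]
contact_force: [0.4, 0.0, 0.8]
opening: 0.0341
grip_force: 0.0
```

arm_command --increments '[{"slide": [0, 0, -0.03], "spin": 0, "gripper": -0.2}, {"slide": [0, 0, -0.07], "spin": 0, "gripper": 0.2}, {"slide": [0, 0, -0.11], "spin": 0, "gripper": 0.2}, {"slide": [0, 0, -0.15], "spin": 0, "gripper": 0.2}, {"slide": [0.04, 0.02, -0.15], "spin": 0, "gripper": 0.2}, {"slide": [0.08, 0.03, -0.15], "spin": 0, "gripper": 0.2}, {"slide": [0.12, 0.04, -0.15], "spin": 0, "gripper": 0.2}, {"slide": [0.13, 0.04, -0.15], "spin": 0, "gripper": 0.2}]'

```text
t: 6.45
tool_pos: [0.4233, 0.1834, 0.2436]
tool_rot: [-0.125, -3.137, -0.001]
contact_force: [0.3, 0.3, -0.2]
opening: 0.0514
grip_force: 0.0
```

Run:
```python
from h import *
# small: axis (.4768,.189), handle dir -165.85, pinch at r=.066
e=np.array([np.cos(np.radians(-165.85)),np.sin(np.radians(-165.85))]); g=np.array([.4765,.189])+.066*e; print(g)
go(*g,.17,-75.85)
```

```text
[0.4125025  0.17286555]
t 6.5 pos [0.423 0.183 0.244] ang 85.4 q6 -1.24 | slide [ 0.0098 -0.0114  0.0736] spin -18.7 open 0.0514 grip 0.0 F [ 0.3  0.3 -0.2]
```

arm_command --increments '[{"slide": [0.01, -0.011, 0.03], "spin": -18.7, "gripper": 0.2}, {"slide": [0.01, -0.011, 0.06], "spin": -18.7, "gripper": 0.2}, {"slide": [0.01, -0.011, 0.074], "spin": -18.7, "gripper": 0.2}, {"slide": [0.01, -0.011, 0.1], "spin": -18.7, "gripper": 0.2}, {"slide": [0.01, -0.011, 0.13], "spin": -18.7, "gripper": 0.2}, {"slide": [0.01, -0.011, 0.148], "spin": -18.7, "gripper": 0.2}, {"slide": [0.01, -0.011, 0.148], "spin": -18.7, "gripper": 0.2}, {"slide": [0.01, -0.011, 0.148], "spin": -18.7, "gripper": 0.2}]'

```text
t: 7.12
tool_pos: [0.4157, 0.1718, 0.0954]
tool_rot: [0.382, -3.116, 0.0]
contact_force: [-0.7, -0.8, 0.2]
opening: 0.0513
grip_force: 0.0
```

arm_command --increments '[{"slide": [0, 0, 0], "spin": 0, "gripper": -1}, {"slide": [0, 0, 0], "spin": 0, "gripper": -1}, {"slide": [0, 0, 0], "spin": 0, "gripper": -1}, {"slide": [0, 0, 0], "spin": 0, "gripper": -1}, {"slide": [0, 0, 0], "spin": 0, "gripper": -1}, {"slide": [0, 0, 0], "spin": 0, "gripper": -1}, {"slide": [0, 0, 0], "spin": 0, "gripper": -1}, {"slide": [0, 0, -0.02], "spin": 0, "gripper": -1}]'

```text
t: 7.78
tool_pos: [0.4139, 0.1714, 0.1131]
tool_rot: [0.381, -3.111, 0.001]
contact_force: [-0.0, 0.1, -1.1]
opening: 0.0102
grip_force: 58.6
```

arm_command --increments '[{"slide": [0, 0, -0.03], "spin": 0, "gripper": -1}, {"slide": [0, 0, -0.06], "spin": 0, "gripper": -1}, {"slide": [0, 0, -0.09], "spin": -7, "gripper": -1}, {"slide": [0, 0, -0.12], "spin": -14, "gripper": -1}, {"slide": [0, 0, -0.13], "spin": -21, "gripper": -1}, {"slide": [0, 0, -0.13], "spin": -28, "gripper": -1}, {"slide": [0, 0, -0.13], "spin": -35, "gripper": -1}, {"slide": [0, 0, -0.13], "spin": -42, "gripper": -1}]'

```text
t: 8.45
tool_pos: [0.4161, 0.172, 0.2461]
tool_rot: [-1.483, 2.769, -0.0]
contact_force: [0.1, -0.6, -0.6]
opening: 0.0105
grip_force: 58.5
```

Run:
```python
from h import *
d=cam("top");s=cam("side")
a=np.hstack([cv2.resize(d["frame"][120:270,220:370],(400,400)),cv2.resize(s["frame"][220:340,230:350],(400,400))]); cv2.imwrite("pics/c.png",a[:,:,::-1])
e=np.array([np.cos(np.radians(-105)),np.sin(np.radians(-105))]); g=np.array([.6126,.1259])+.066*e; print(g)
go(*g,.22,165)
```

```text
[0.59551794 0.0621489 ]
t 8.6 pos [0.416 0.172 0.246] ang 146.0 q6 -2.32 | slide [-0.0095 -0.2102  0.0255] spin -19.0 open 0.0106 grip 58.6 F [ 1.1  0.8 -0.4]
```

View pics/c.png

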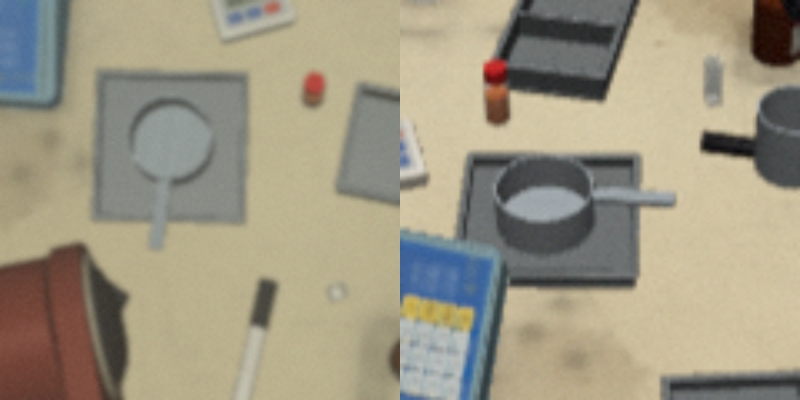

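The large scoop sits flat in the tray, with its rim centre near pixel (284.5,172.5). The small scoop is held level.

Run:
```python
from h import *
d=cam("top"); c=plane(d,284.5,172.5,.038); print(c)
e=np.array([np.cos(np.radians(-105)),np.sin(np.radians(-105))]); g=c+.0635*e; print(g)
go(*g,.21,165)
```

```text
[0.61112237 0.12169101]
[0.59468736 0.06035472]
t 8.6 pos [0.416 0.172 0.246] ang 145.8 q6 -2.32 | slide [-0.0081 -0.2105  0.0355] spin -19.2 open 0.0106 grip 58.6 F [-0.2 -1.1  0. ]
```

arm_command --increments '[{"slide": [-0.001, -0.02, 0], "spin": -5, "gripper": -1}, {"slide": [-0.002, -0.05, 0], "spin": -10, "gripper": -1}, {"slide": [-0.003, -0.09, 0.01], "spin": -15, "gripper": -1}, {"slide": [-0.005, -0.13, 0.02], "spin": -19.2, "gripper": -1}, {"slide": [-0.007, -0.17, 0.03], "spin": -19.2, "gripper": -1}, {"slide": [-0.008, -0.2, 0.036], "spin": -19.2, "gripper": -1}, {"slide": [-0.008, -0.2105, 0.036], "spin": -19.2, "gripper": -1}, {"slide": [-0.008, -0.2105, 0.036], "spin": -19.2, "gripper": -1}]'

```text
t: 9.27
tool_pos: [0.5964, 0.0593, 0.2089]
tool_rot: [1.91, -2.493, -0.001]
contact_force: [-0.0, -0.4, -0.4]
opening: 0.0102
grip_force: 58.6
```

Run:
```python
from h import *
go(.5947,.0604,.155,165)
d=cam("top");s=cam("side")
a=np.hstack([cv2.resize(d["frame"][120:270,220:370],(400,400)),cv2.resize(s["frame"][220:340,230:350],(400,400))]); cv2.imwrite("pics/d.png",a[:,:,::-1])
```

```text
t 9.3 pos [0.596 0.059 0.209] ang 164.9 q6 -2.9 | slide [-0.0006  0.0018  0.0539] spin -0.1 open 0.0102 grip 58.6 F [-0.  -0.4 -0.4]
```

View pics/d.png

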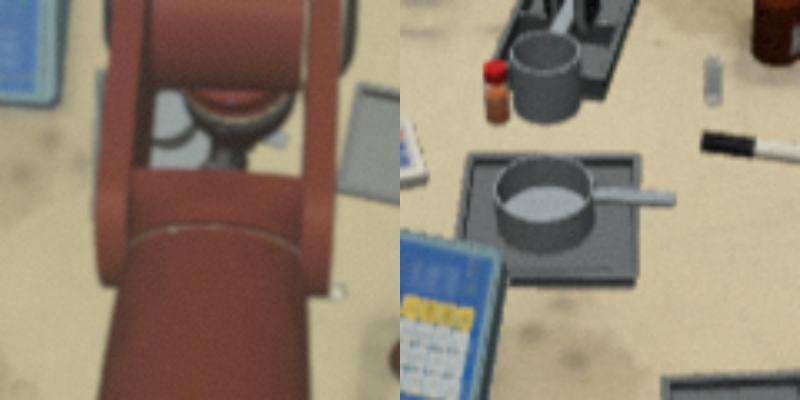

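The small scoop is level above the large one. Its rim centre in the side view is about (273.8,235), which I'll compare with the large rim at about (273,274).

Run:
```python
from h import *
s=cam("side")
print("small",plane(s,230+146*.3,220+49*.3,.1595),"large",plane(s,230+144.5*.3,220+187*.3,.038), proj(s,(.6128,.1207,.1595)), proj(s,(.6111,.1217,.038)))
```

```text
small [0.60868118 0.12087896] large [0.61378032 0.1254046 ] (np.float64(271.9728411500905), np.float64(234.63938316636603)) (np.float64(274.55647339786015), np.float64(275.0661210454618))
```

arm_command --increments '[{"slide": [-0.003, -0.001, 0.02], "spin": 0, "gripper": -1}, {"slide": [-0.003, -0.001, 0.04], "spin": 0, "gripper": -1}, {"slide": [-0.003, -0.001, 0.06], "spin": 0, "gripper": -1}, {"slide": [-0.003, -0.001, 0.075], "spin": 0, "gripper": -1}, {"slide": [-0.003, -0.001, 0.09], "spin": 0, "gripper": -1}, {"slide": [-0.003, -0.001, 0.1], "spin": 0, "gripper": -1}, {"slide": [-0.003, -0.001, 0.104], "spin": 0, "gripper": -1}, {"slide": [-0.003, -0.001, 0.104], "spin": 0, "gripper": -1}]'

```text
t: 10.08
tool_pos: [0.5961, 0.0642, 0.1057]
tool_rot: [1.917, -2.488, -0.001]
contact_force: [-0.6, -0.7, -0.3]
opening: 0.0101
grip_force: 58.6
```

Run:
```python
from h import *
go(.5985,.062,.1025,165)
s=cam("side"); a=cv2.resize(s["frame"][220:340,230:350],(400,400)); cv2.imwrite("pics/e.png",a[:,:,::-1])
```

```text
t 10.1 pos [0.596 0.064 0.106] ang 165.2 q6 -2.9 | slide [ 0.0015 -0.0029  0.0032] spin 0.2 open 0.0101 grip 58.6 F [-0.6 -0.7 -0.3]
```

View pics/e.png

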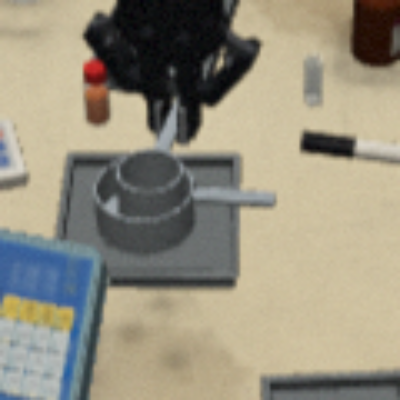

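The small scoop is nested inside the large one. Lowering the last 3 mm and releasing.

arm_command --increments '[{"slide": [0.001, -0.003, 0.003], "spin": 0, "gripper": -1}, {"slide": [0.001, -0.003, 0.004], "spin": 0, "gripper": -1}, {"slide": [0.001, -0.003, 0.004], "spin": 0, "gripper": -1}, {"slide": [0.001, -0.003, 0.004], "spin": 0, "gripper": -0.3}, {"slide": [0.001, -0.003, 0.004], "spin": 0, "gripper": -0.3}, {"slide": [0.001, -0.003, 0.004], "spin": 0, "gripper": -0.3}, {"slide": [0.001, -0.003, -0.02], "spin": 0, "gripper": -0.3}, {"slide": [0.001, -0.003, -0.06], "spin": 0, "gripper": 0}]'

```text
t: 10.8
tool_pos: [0.5961, 0.0617, 0.1607]
tool_rot: [1.911, -2.482, -0.011]
contact_force: [0.5, -0.5, -0.1]
opening: 0.0406
grip_force: 0.0
```

arm_command --increments '[{"slide": [0, 0, -0.04], "spin": 7, "gripper": 1}, {"slide": [0, 0, -0.08], "spin": 14, "gripper": 1}, {"slide": [0, 0.03, -0.1], "spin": 21, "gripper": 1}, {"slide": [0.03, 0.06, -0.1], "spin": 28, "gripper": 1}, {"slide": [0.06, 0.09, -0.1], "spin": 35, "gripper": 1}, {"slide": [0.08, 0.12, -0.1], "spin": 42, "gripper": 1}, {"slide": [0.1, 0.12, -0.1], "spin": 49, "gripper": 1}, {"slide": [0.1, 0.12, -0.1], "spin": 56, "gripper": 1}]'

```text
t: 11.47
tool_pos: [0.4559, -0.006, 0.2655]
tool_rot: [-0.51, 3.1, -0.002]
contact_force: [0.1, -0.4, 0.9]
opening: 0.0851
grip_force: 0.0
```

Run:
```python
from h import *
go(.4335,-.0855,.25,80)
d=cam("top");s=cam("side")
a=np.hstack([cv2.resize(d["frame"][120:270,220:370],(400,400)),cv2.resize(s["frame"][220:340,230:350],(400,400))]); cv2.imwrite("pics/f.png",a[:,:,::-1])
```

```text
t 11.5 pos [ 0.456 -0.006  0.265] ang 108.7 q6 -2.07 | slide [ 0.0467 -0.0681  0.0156] spin 28.7 open 0.0851 grip 0.0 F [ 0.1 -0.4  0.9]
```

View pics/f.png

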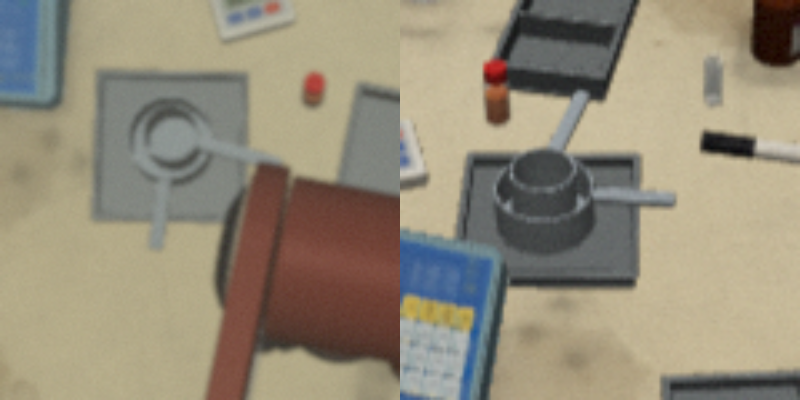

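Nested and centred, with the handles about 80° apart. Short bottle next: move above it while I check its position by triangulation.

arm_command --increments '[{"slide": [0.02, -0.03, 0.015], "spin": 7, "gripper": 1}, {"slide": [0.047, -0.068, 0.03], "spin": 14, "gripper": 1}, {"slide": [0.047, -0.068, 0.04], "spin": 21, "gripper": 1}, {"slide": [0.047, -0.068, 0.045], "spin": 28.7, "gripper": 1}, {"slide": [0.047, -0.068, 0.045], "spin": 28.7, "gripper": 1}, {"slide": [0.047, -0.068, 0.045], "spin": 28.7, "gripper": 1}]'

```text
t: 12.07
tool_pos: [0.4362, -0.0838, 0.2207]
tool_rot: [-0.253, -3.131, -0.001]
contact_force: [0.3, -0.3, 0.5]
opening: 0.0854
grip_force: 0.0
```

Run:
```python
from h import *
d=cam("top"); s=cam("side")
for nm,a,b in[("short",(379.5,253.5),(344.06,210.76)),("tall",(493,284),(359,164.5))]:
    o1,r1=ray(d,*a); o2,r2=ray(s,*b); k=np.linalg.lstsq(np.c_[r1,-r2],o2-o1,rcond=None)[0]
    print(nm,(o1+r1*k[0]).round(4),(o2+r2*k[1]).round(4))
go(.4335,-.0855,.108,80)
```

```text
short [ 0.4333 -0.0855  0.0841] [ 0.4344 -0.0857  0.0842]
tall [ 0.3753 -0.3164  0.0966] [ 0.3764 -0.3166  0.0966]
t 12.2 pos [ 0.437 -0.084  0.222] ang 80.7 q6 -1.77 | slide [ 0.0028 -0.0024  0.1136] spin 0.7 open 0.0857 grip 0.0 F [0.3 0.3 0.7]
```

arm_command --increments '[{"slide": [0.003, -0.002, 0.03], "spin": 0.7, "gripper": 1}, {"slide": [0.003, -0.002, 0.06], "spin": 0.7, "gripper": 1}, {"slide": [0.003, -0.002, 0.085], "spin": 0.7, "gripper": 1}, {"slide": [0.003, -0.002, 0.105], "spin": 0.7, "gripper": 1}, {"slide": [0.003, -0.002, 0.113], "spin": 0.7, "gripper": 1}, {"slide": [0.003, -0.002, 0.113], "spin": 0.7, "gripper": 1}, {"slide": [0.003, -0.002, 0.113], "spin": 0.7, "gripper": 0.3}, {"slide": [0.003, -0.002, 0.113], "spin": 0.7, "gripper": -0.1}]' --newtons 40

```text
t: 12.83
tool_pos: [0.434, -0.0857, 0.1098]
tool_rot: [0.278, 3.126, -0.001]
contact_force: [0.6, 0.5, 0.2]
opening: 0.0636
grip_force: 0.0
```

arm_command --increments '[{"slide": [0, 0, 0], "spin": 0, "gripper": -1}, {"slide": [0, 0, 0], "spin": 0, "gripper": -1}, {"slide": [0, 0, 0], "spin": 0, "gripper": -1}, {"slide": [0, 0, 0], "spin": 0, "gripper": -1}, {"slide": [0, 0, -0.015], "spin": 0, "gripper": -1}, {"slide": [0, 0, -0.035], "spin": 0, "gripper": -1}, {"slide": [0, 0, -0.055], "spin": 0, "gripper": -1}, {"slide": [0, 0, -0.07], "spin": 0, "gripper": -1}]'

```text
t: 13.5
tool_pos: [0.4328, -0.0855, 0.1795]
tool_rot: [0.28, 3.128, -0.001]
contact_force: [1.3, -0.6, -0.6]
opening: 0.0429
grip_force: 40.8
```

Run:
```python
from h import *
go(.6136,-.0598,.178,80)
```

```text
t 13.5 pos [ 0.433 -0.086  0.179] ang 79.8 q6 -1.76 | slide [-0.1733  0.0574  0.0017] spin -0.2 open 0.0429 grip 40.8 F [ 1.3 -0.6 -0.6]
```

arm_command --increments '[{"slide": [-0.02, 0.007, 0], "spin": 0, "gripper": -1}, {"slide": [-0.05, 0.017, 0], "spin": 0, "gripper": -1}, {"slide": [-0.08, 0.027, 0], "spin": 0, "gripper": -1}, {"slide": [-0.115, 0.038, 0], "spin": 0, "gripper": -1}, {"slide": [-0.145, 0.048, 0], "spin": 0, "gripper": -1}, {"slide": [-0.165, 0.055, 0], "spin": 0, "gripper": -1}, {"slide": [-0.173, 0.057, 0], "spin": 0, "gripper": -1}, {"slide": [-0.173, 0.057, 0], "spin": 0, "gripper": -1}]'

```text
t: 14.17
tool_pos: [0.6141, -0.0599, 0.1778]
tool_rot: [0.279, 3.129, -0.0]
contact_force: [0.5, -0.6, -0.4]
opening: 0.0431
grip_force: 40.8
```

Run:
```python
from h import *
go(.6136,-.0598,.1135,80)
s=cam("side"); a=cv2.resize(s["frame"][160:280,220:340],(500,500)); cv2.imwrite("pics/g.png",a[:,:,::-1])
```

```text
t 14.2 pos [ 0.614 -0.06   0.178] ang 79.8 q6 -1.61 | slide [0.0005 0.     0.0643] spin -0.2 open 0.0431 grip 40.8 F [ 0.5 -0.6 -0.4]
```

View pics/g.png

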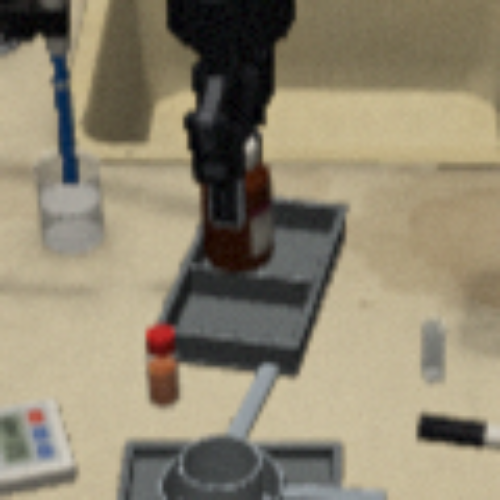

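The bottle hovers upright. Allowing for its 70 mm height, it lines up with the near, narrow bay. Lowering and releasing.

arm_command --increments '[{"slide": [0, 0, 0.02], "spin": 0, "gripper": -1}, {"slide": [0, 0, 0.04], "spin": 0, "gripper": -1}, {"slide": [0, 0, 0.055], "spin": 0, "gripper": -1}, {"slide": [0, 0, 0.061], "spin": 0, "gripper": -1}, {"slide": [0, 0, 0.064], "spin": 0, "gripper": -1}, {"slide": [0, 0, 0.065], "spin": 0, "gripper": -1}, {"slide": [0, 0, 0.065], "spin": 0, "gripper": -1}, {"slide": [0, 0, 0.065], "spin": 0, "gripper": 0.2}]'

```text
t: 14.88
tool_pos: [0.6127, -0.0603, 0.1138]
tool_rot: [0.28, 3.128, -0.0]
contact_force: [-0.4, -0.5, 0.4]
opening: 0.0514
grip_force: 0.0
```

arm_command --increments '[{"slide": [0, 0, 0], "spin": 0, "gripper": 0.5}, {"slide": [0, 0, 0], "spin": 0, "gripper": 0.5}, {"slide": [0, 0, -0.03], "spin": 0, "gripper": 0.5}, {"slide": [0, 0, -0.06], "spin": 0, "gripper": 0.5}, {"slide": [0, 0, -0.1], "spin": 0, "gripper": 1}, {"slide": [0, 0, -0.13], "spin": 7, "gripper": 1}, {"slide": [0, 0, -0.13], "spin": 14, "gripper": 1}, {"slide": [0, 0, -0.13], "spin": 21, "gripper": 1}]'

```text
t: 15.55
tool_pos: [0.6145, -0.0604, 0.2472]
tool_rot: [0.852, 3.016, 0.001]
contact_force: [-0.6, -0.6, -1.6]
opening: 0.0853
grip_force: 0.0
```

Run:
```python
from h import *
go(.3755,-.3145,.25,-10)
```

```text
t 15.6 pos [ 0.615 -0.06   0.247] ang 58.4 q6 -1.24 | slide [ 0.0706 -0.3417 -0.0041] spin 68.4 open 0.0853 grip 0.0 F [-0.6 -0.6 -1.6]
```

arm_command --increments '[{"slide": [0.01, -0.04, -0.004], "spin": 7, "gripper": 1}, {"slide": [0.02, -0.08, -0.004], "spin": 14, "gripper": 1}, {"slide": [0.03, -0.12, -0.004], "spin": 21, "gripper": 1}, {"slide": [0.04, -0.16, -0.004], "spin": 28, "gripper": 1}, {"slide": [0.045, -0.2, -0.004], "spin": 35, "gripper": 1}, {"slide": [0.05, -0.24, -0.004], "spin": 42, "gripper": 1}, {"slide": [0.06, -0.28, -0.004], "spin": 49, "gripper": 1}, {"slide": [0.065, -0.31, -0.004], "spin": 56, "gripper": 1}]'

```text
t: 16.22
tool_pos: [0.3945, -0.293, 0.2471]
tool_rot: [2.175, 2.266, -0.001]
contact_force: [-0.1, 1.0, 0.5]
opening: 0.0854
grip_force: 0.0
```

Run:
```python
from h import *
go(.3755,-.3145,.22,-10)
```

```text
t 16.2 pos [ 0.395 -0.293  0.247] ang 2.4 q6 -0.83 | slide [-0.0207 -0.0199  0.0272] spin 12.4 open 0.0854 grip 0.0 F [-0.1  1.   0.5]
```

arm_command --increments '[{"slide": [-0.021, -0.02, 0.02], "spin": 7, "gripper": 1}, {"slide": [-0.021, -0.02, 0.027], "spin": 12.4, "gripper": 1}, {"slide": [-0.021, -0.02, 0.027], "spin": 12.4, "gripper": 1}, {"slide": [-0.021, -0.02, 0.027], "spin": 12.4, "gripper": 1}]'

```text
t: 16.55
tool_pos: [0.3775, -0.3133, 0.2197]
tool_rot: [-2.398, -2.029, -0.0]
contact_force: [-1.3, 0.2, -0.1]
opening: 0.0855
grip_force: 0.0
```

Run:
```python
from h import *
go(.3755,-.3145,.122,-10)
s=cam("side"); a=cv2.resize(s["frame"][110:230,290:410],(500,500)); cv2.imwrite("pics/i.png",a[:,:,::-1])
```

```text
t 16.6 pos [ 0.377 -0.313  0.22 ] ang -9.5 q6 -0.68 | slide [-0.0016 -0.0017  0.0977] spin 0.5 open 0.0855 grip 0.0 F [-1.3  0.2 -0.1]
```

View pics/i.png

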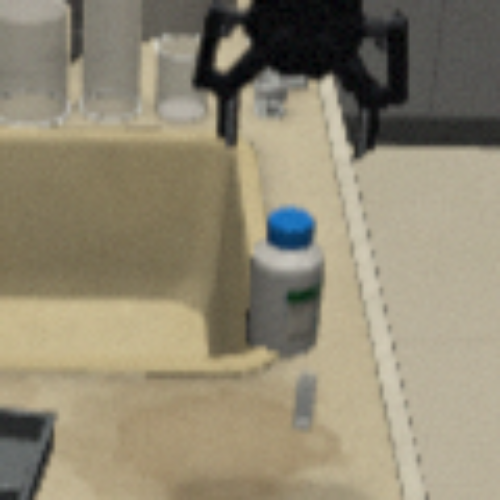

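The open fingers straddle the tall bottle's cap line in the side view. Descending and gripping.

arm_command --increments '[{"slide": [-0.002, -0.002, 0.03], "spin": 0, "gripper": 1}, {"slide": [-0.002, -0.002, 0.055], "spin": 0, "gripper": 1}, {"slide": [-0.002, -0.002, 0.075], "spin": 0, "gripper": 1}, {"slide": [-0.002, -0.002, 0.09], "spin": 0, "gripper": 1}, {"slide": [-0.002, -0.002, 0.098], "spin": 0, "gripper": 1}, {"slide": [-0.002, -0.002, 0.098], "spin": 0, "gripper": 1}, {"slide": [-0.002, -0.002, 0.098], "spin": 0, "gripper": 0.5}, {"slide": [-0.002, -0.002, 0.098], "spin": 0, "gripper": 0.3}]' --newtons 45

```text
t: 17.27
tool_pos: [0.3765, -0.3156, 0.1236]
tool_rot: [2.397, 2.027, 0.0]
contact_force: [0.5, -0.8, 0.1]
opening: 0.0637
grip_force: 0.0
```

arm_command --increments '[{"slide": [0, 0, 0], "spin": 0, "gripper": -1}, {"slide": [0, 0, 0], "spin": 0, "gripper": -1}, {"slide": [0, 0, 0], "spin": 0, "gripper": -1}, {"slide": [0, 0, 0], "spin": 0, "gripper": -1}, {"slide": [0, 0, -0.015], "spin": 0, "gripper": -1}, {"slide": [0, 0, -0.035], "spin": 0, "gripper": -1}, {"slide": [0, 0, -0.055], "spin": 0, "gripper": -1}, {"slide": [0, 0, -0.07], "spin": 0, "gripper": -1}]'

```text
t: 17.93
tool_pos: [0.3755, -0.3152, 0.1934]
tool_rot: [2.399, 2.027, 0.0]
contact_force: [0.4, 0.4, -0.6]
opening: 0.0533
grip_force: 47.5
```

Run:
```python
from h import *
go(.5996,-.1366,.192,-10)
```

```text
t 17.9 pos [ 0.376 -0.315  0.193] ang -9.6 q6 -0.68 | slide [0.2135 0.1911 0.0014] spin 0.4 open 0.0533 grip 47.5 F [ 0.4  0.4 -0.6]
```

arm_command --increments '[{"slide": [0.012, 0.011, 0], "spin": 0, "gripper": -1}, {"slide": [0.036, 0.032, 0], "spin": 0, "gripper": -1}, {"slide": [0.064, 0.057, 0], "spin": 0, "gripper": -1}, {"slide": [0.092, 0.083, 0], "spin": 0, "gripper": -1}, {"slide": [0.12, 0.108, 0], "spin": 0, "gripper": -1}, {"slide": [0.148, 0.133, 0], "spin": 0, "gripper": -1}, {"slide": [0.172, 0.154, 0], "spin": 0, "gripper": -1}, {"slide": [0.19, 0.17, 0], "spin": 0, "gripper": -1}]'

```text
t: 18.6
tool_pos: [0.5764, -0.154, 0.1917]
tool_rot: [-2.398, -2.029, -0.001]
contact_force: [-0.2, 0.1, -0.5]
opening: 0.0532
grip_force: 47.6
```

Run:
```python
from h import *
go(.5996,-.1366,.127,-10)
```

```text
t 18.6 pos [ 0.576 -0.154  0.192] ang -9.5 q6 -0.22 | slide [0.021  0.02   0.0647] spin 0.5 open 0.0532 grip 47.6 F [-0.2  0.1 -0.5]
```

arm_command --increments '[{"slide": [0.015, 0.015, 0], "spin": 0, "gripper": -1}, {"slide": [0.021, 0.02, 0], "spin": 0, "gripper": -1}, {"slide": [0.021, 0.02, 0.01], "spin": 0, "gripper": -1}, {"slide": [0.021, 0.02, 0.03], "spin": 0, "gripper": -1}, {"slide": [0.021, 0.02, 0.048], "spin": 0, "gripper": -1}, {"slide": [0.021, 0.02, 0.059], "spin": 0, "gripper": -1}, {"slide": [0.021, 0.02, 0.064], "spin": 0, "gripper": -1}, {"slide": [0.021, 0.02, 0.065], "spin": 0, "gripper": -1}]'

```text
t: 19.27
tool_pos: [0.5966, -0.1393, 0.1276]
tool_rot: [-2.398, -2.024, 0.005]
contact_force: [-8.3, 2.9, 12.7]
opening: 0.0534
grip_force: 48.2
```

arm_command --increments '[{"slide": [0, 0, 0], "spin": 0, "gripper": -1}, {"slide": [0, 0, 0], "spin": 0, "gripper": 0.4}, {"slide": [0, 0, 0], "spin": 0, "gripper": 0.6}, {"slide": [0, 0, 0], "spin": 0, "gripper": 0.6}, {"slide": [0, 0, -0.02], "spin": 0, "gripper": 0.6}, {"slide": [0, 0, -0.05], "spin": 0, "gripper": 0.6}, {"slide": [0, 0, -0.09], "spin": 0, "gripper": 0.6}, {"slide": [0, 0, -0.12], "spin": 0, "gripper": 0.6}]'

```text
t: 19.93
tool_pos: [0.5981, -0.139, 0.2492]
tool_rot: [2.399, 2.026, 0.001]
contact_force: [0.8, -0.3, 1.6]
opening: 0.0682
grip_force: 0.0
```

Run:
```python
from h import *
go(.438,.052,.2,78)
```

```text
t 19.9 pos [ 0.598 -0.139  0.249] ang -9.6 q6 -0.18 | slide [ 0.1615 -0.1899  0.0489] spin -87.6 open 0.0682 grip 0.0 F [ 0.8 -0.3  1.6]
```

arm_command --increments '[{"slide": [0.02, -0.024, 0], "spin": -7, "gripper": 0.6}, {"slide": [0.045, -0.053, 0], "spin": -14, "gripper": 0.6}, {"slide": [0.065, -0.077, 0], "spin": -21, "gripper": 0.6}, {"slide": [0.085, -0.1, 0], "spin": -28, "gripper": 0.6}, {"slide": [0.105, -0.124, 0], "spin": -35, "gripper": 0.6}, {"slide": [0.125, -0.148, 0], "spin": -42, "gripper": 0.6}, {"slide": [0.145, -0.17, 0], "spin": -49, "gripper": 0.6}, {"slide": [0.1615, -0.19, 0.01], "spin": -56, "gripper": 0.6}]'

```text
t: 20.6
tool_pos: [0.4375, 0.0533, 0.2387]
tool_rot: [1.157, 2.917, 0.003]
contact_force: [-0.0, -0.1, -0.4]
opening: 0.0684
grip_force: 0.0
```

arm_command --increments '[{"slide": [0, 0, 0], "spin": -7, "gripper": 0.3}, {"slide": [0, 0, 0], "spin": -14, "gripper": 0.3}, {"slide": [0, 0, 0], "spin": -21, "gripper": 0.2}, {"slide": [0, 0, 0.02], "spin": -28, "gripper": 0.2}, {"slide": [0, 0, 0.04], "spin": -31.6, "gripper": 0.2}, {"slide": [0, 0, 0.04], "spin": -31.6, "gripper": 0.2}]'

```text
t: 21.1
tool_pos: [0.4354, 0.0523, 0.1929]
tool_rot: [-0.327, -3.118, 0.001]
contact_force: [-1.0, -0.1, -1.0]
opening: 0.0515
grip_force: 0.0
```

Run:
```python
from h import *
go(.438,.052,.077,78.3)
d=cam("top");s=cam("side")
a=np.hstack([cv2.resize(d["frame"][140:290,280:430],(400,400)),cv2.resize(s["frame"][170:310,250:390],(400,400))]); cv2.imwrite("pics/j.png",a[:,:,::-1])
```

```text
t 21.1 pos [0.435 0.052 0.193] ang 78.0 q6 -1.41 | slide [-0.0034  0.0004  0.1159] spin -0.3 open 0.0515 grip 0.0 F [-1.  -0.1 -1. ]
```

View pics/j.png

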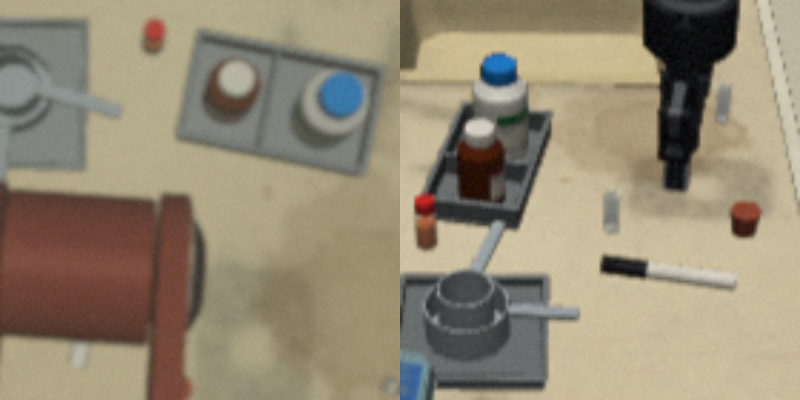

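Both bottles stand upright in the right bays. The pen is undisturbed under the gripper, so I'll descend and grip it.

arm_command --increments '[{"slide": [-0.003, 0, 0.04], "spin": 0, "gripper": 0.2}, {"slide": [-0.003, 0, 0.075], "spin": 0, "gripper": 0}, {"slide": [-0.003, 0, 0.1], "spin": 0, "gripper": 0}, {"slide": [-0.003, 0, 0.111], "spin": 0, "gripper": 0}, {"slide": [-0.003, 0, 0.115], "spin": 0, "gripper": -0.2}, {"slide": [-0.003, 0, 0.115], "spin": 0, "gripper": -1}, {"slide": [-0.003, 0, 0.115], "spin": 0, "gripper": -1}, {"slide": [-0.003, 0, 0.115], "spin": 0, "gripper": -1}]' --newtons 40

```text
t: 21.87
tool_pos: [0.4424, 0.0516, 0.0842]
tool_rot: [0.329, 3.12, 0.0]
contact_force: [0.1, 0.2, -0.2]
opening: 0.0154
grip_force: 41.3
```

arm_command --increments '[{"slide": [0, 0, 0], "spin": 0, "gripper": -1}, {"slide": [0, 0, 0], "spin": 0, "gripper": -1}, {"slide": [0, 0, 0], "spin": 0, "gripper": -1}, {"slide": [0, 0, -0.03], "spin": 0, "gripper": -1}, {"slide": [0, 0, -0.06], "spin": 0, "gripper": -1}, {"slide": [0, 0, -0.09], "spin": 0, "gripper": -1}, {"slide": [0, 0, -0.12], "spin": 0, "gripper": -1}, {"slide": [0, 0, -0.14], "spin": 0, "gripper": -1}]'

```text
t: 22.53
tool_pos: [0.4414, 0.0516, 0.2254]
tool_rot: [0.328, 3.12, 0.0]
contact_force: [0.9, -0.1, 1.0]
opening: 0.0153
grip_force: 41.3
```

Run:
```python
from h import *
go(.478,.367,.2,3)
```

```text
t 22.5 pos [0.441 0.052 0.225] ang 78.0 q6 -1.41 | slide [0.03   0.3161 0.0255] spin 75.0 open 0.0153 grip 41.3 F [ 0.9 -0.1  1. ]
```

arm_command --increments '[{"slide": [0.003, 0.02, 0], "spin": 7, "gripper": -1}, {"slide": [0.006, 0.05, 0], "spin": 14, "gripper": -1}, {"slide": [0.009, 0.085, 0], "spin": 21, "gripper": -1}, {"slide": [0.012, 0.12, 0], "spin": 28, "gripper": -1}, {"slide": [0.015, 0.155, 0], "spin": 35, "gripper": -1}, {"slide": [0.018, 0.19, 0], "spin": 42, "gripper": -1}, {"slide": [0.022, 0.225, 0], "spin": 49, "gripper": -1}, {"slide": [0.025, 0.26, 0], "spin": 56, "gripper": -1}]'

```text
t: 23.2
tool_pos: [0.47, 0.313, 0.2219]
tool_rot: [1.723, 2.627, -0.0]
contact_force: [-0.0, -0.3, 0.3]
opening: 0.0151
grip_force: 41.3
```

Run:
```python
from h import *
go(.478,.367,.14,3)
```

```text
t 23.2 pos [0.47  0.313 0.222] ang 23.5 q6 0.05 | slide [0.0463 0.0289 0.0819] spin 20.5 open 0.0151 grip 41.3 F [-0.  -0.3  0.3]
```

arm_command --increments '[{"slide": [0.025, 0.015, 0], "spin": 7, "gripper": -1}, {"slide": [0.04, 0.025, 0], "spin": 14, "gripper": -1}, {"slide": [0.046, 0.029, 0.02], "spin": 20.5, "gripper": -1}, {"slide": [0.046, 0.029, 0.045], "spin": 20.5, "gripper": -1}, {"slide": [0.046, 0.029, 0.07], "spin": 20.5, "gripper": -1}, {"slide": [0.046, 0.029, 0.082], "spin": 20.5, "gripper": -1}, {"slide": [0.046, 0.029, 0.082], "spin": 20.5, "gripper": -1}]'

```text
t: 23.78
tool_pos: [0.4762, 0.3637, 0.1358]
tool_rot: [-2.155, -2.283, 0.011]
contact_force: [-1.0, -0.5, 0.1]
opening: 0.015
grip_force: 41.3
```

Run:
```python
from h import *
go(.478,.367,.0885,3)
s=cam("side"); a=cv2.resize(s["frame"][310:430,280:400],(500,500)); cv2.imwrite("pics/k.png",a[:,:,::-1])
```

```text
t 23.8 pos [0.476 0.364 0.136] ang 3.3 q6 0.47 | slide [0.0033 0.0024 0.0473] spin 0.3 open 0.015 grip 41.3 F [-1.  -0.5  0.1]
```

View pics/k.png

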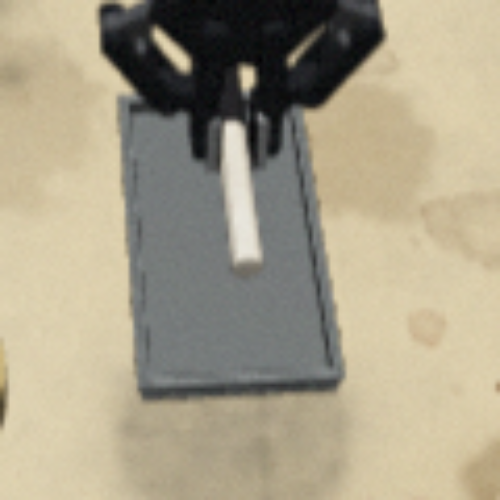

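The pen is held level along the tray, over its middle. Lowering and releasing.

arm_command --increments '[{"slide": [0.003, 0.002, 0.02], "spin": 0, "gripper": -1}, {"slide": [0.003, 0.002, 0.035], "spin": 0, "gripper": -1}, {"slide": [0.003, 0.002, 0.043], "spin": 0, "gripper": -1}, {"slide": [0.003, 0.002, 0.046], "spin": 0, "gripper": -1}, {"slide": [0.003, 0.002, 0.047], "spin": 0, "gripper": -1}, {"slide": [0.003, 0.002, 0.047], "spin": 0, "gripper": -1}, {"slide": [0.003, 0.002, 0.047], "spin": 0, "gripper": -1}]'

```text
t: 24.42
tool_pos: [0.4809, 0.3684, 0.0943]
tool_rot: [2.156, 2.284, 0.003]
contact_force: [0.3, 0.5, -0.7]
opening: 0.0152
grip_force: 41.3
```

arm_command --increments '[{"slide": [0, 0, 0], "spin": 0, "gripper": -0.3}, {"slide": [0, 0, 0], "spin": 0, "gripper": -0.2}, {"slide": [0, 0, 0], "spin": 0, "gripper": -0.2}, {"slide": [0, 0, -0.03], "spin": 0, "gripper": -0.2}, {"slide": [0, 0, -0.07], "spin": 0, "gripper": -0.2}, {"slide": [0, 0, -0.11], "spin": 0, "gripper": -0.2}, {"slide": [0, 0.03, -0.15], "spin": 0, "gripper": -0.2}, {"slide": [-0.03, 0.03, -0.18], "spin": 0, "gripper": -0.2}]'

```text
t: 25.08
tool_pos: [0.5124, 0.3458, 0.2708]
tool_rot: [2.153, 2.288, 0.006]
contact_force: [-0.1, -1.5, 0.2]
opening: 0.0341
grip_force: 0.0
```

arm_command --increments '[{"slide": [0.04, -0.02, 0], "spin": 0, "gripper": 0}, {"slide": [0.08, -0.05, 0], "spin": 0, "gripper": 0}, {"slide": [0.12, -0.08, 0], "spin": 0, "gripper": 0}, {"slide": [0.16, -0.11, 0], "spin": 0, "gripper": 0}, {"slide": [0.19, -0.14, 0], "spin": 0, "gripper": 0}, {"slide": [0.21, -0.17, 0], "spin": 0, "gripper": 0}, {"slide": [0.22, -0.2, 0], "spin": 0, "gripper": 0}, {"slide": [0.22, -0.2, 0], "spin": 0, "gripper": 0}]'

```text
t: 25.75
tool_pos: [0.2939, 0.5538, 0.2683]
tool_rot: [-2.149, -2.288, 0.001]
contact_force: [-0.0, -0.1, -0.2]
opening: 0.0422
grip_force: 0.0
```

Run:
```python
from h import *
go(.2,.6,.3,3)
d=cam("top");s=cam("side"); f=d["frame"]
a=np.hstack([cv2.resize(f[110:290,120:300],(400,400)),cv2.resize(f[110:290,260:440],(400,400))]); cv2.imwrite("pics/l.png",a[:,:,::-1])
```

```text
t 25.8 pos [0.294 0.554 0.268] ang 3.6 q6 0.9 | slide [ 0.052  -0.0909 -0.0314] spin 0.6 open 0.0422 grip 0.0 F [-0.  -0.1 -0.2]
```

View pics/l.png

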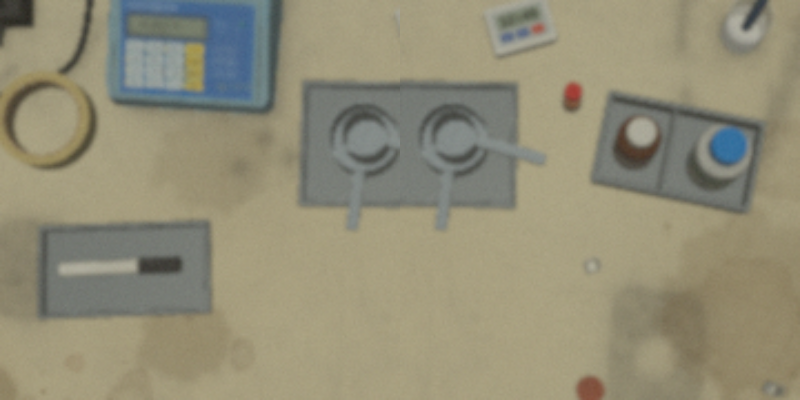

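The final view shows the pen along the long tray near its middle, the scoops nested with handles about 80° apart, and both bottles upright in their bays.

```bash
python3 -c "
from station import order
print(order.finish_job())"
```

```text
the job is handed in; nothing more can be done
None
```

I handed the job in at about 26 s. In the last picture all five things are sorted into their trays as asked, with both bottles upright, but the hand-in returned no verdict.

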